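# Log a sample tag on the coasting bottle carousel

### The arm

A 6-joint arm with a two-finger parallel gripper is mounted at the origin on the work surface. World frame = base frame: x ahead of the robot, y to its left, z up, the work surface at z = 0. Lengths are in m, angles in rad, forces in N, time in s.
With the tool pointing down it reaches from about 0.25 to 0.775 m from the base axis. Payload 4 kg.
Tool frame: the origin (TCP) lies between the finger pads, 19 mm behind the fingertips; this is the grasp point; z points along the fingers, y is the line along which they close (so a half turn about z gives the same grasp; the last joint's range is limited). The gripper opens to 94 mm and grips with 3 to 60 N. Pads are 16 mm wide; open, the fingers measure 119 mm over their backs; the gripper's body (75 mm by 177 mm) begins 78 mm behind the grasp point.
Start: joints at [1.133, 0.087, 1.371, -0, 1.684, -0.103], TCP at [0.181, 0.519, 0.224] pointing down, gripper open.
Joint ranges: [-3.1, 3.1], [-0.76, 2.03], [0.27, 2.55], [-1.08, 4.22], [0.17, 2.65], [-2.57, 2.57]. Speed limits (rad/s): [2.79, 2.79, 3.14, 3.14, 3.14, 3.14].

### API

Orientations are given as [roll, pitch, yaw] about the fixed x, y, z axes, in that order (R = Rz(yaw) Ry(pitch) Rx(roll)).
In Python, from bench import * gives the robot as it stands.
- The arm moves only by the tool carry_out, never from a script. Its argument "commands" is a list of rows, each a list of 6 numbers: the shift along the tool's x, y, z in m, then the turn, a rotation vector about the tool's x, y, z in rad. In form: [[tx, ty, tz, rx, ry, rz], ...]. A call has exactly 5 rows; each row is the pose to reach, as a shift and turn from the pose commanded when the call began, along the tool's axes at that moment; what a row does not reach only later rows make up. A row lasts 1/10 s, in which the tool goes at most 50 mm and 8.59 degrees, less where a joint would pass 70% of its speed; a pose out of reach is approached as far as the arm can. A call with a gripper value outside its range is refused whole. "jaw" is the opening, from 0 (shut) to 1 (fully open), set as the call begins (left out, the last holds). The fingers move at their own pace and stop on an object; the grip force is fixed at half the most. Time passes only in rows, so rows that repeat a pose let the fingers close, or fill a call up. It gives the time, the measured TCP pose, the force, the opening and the grip force at its end, in the units of the state.
- get_obs(): the state, without advancing time (a new reading comes with each control period).
- snapshot(name): name is "side" or "top" or "wrist"; returns a dict with "img" (400x640x3 uint8, red, green, blue), "range_z" (400x640 float32, m along the optical axis (not along the pixel's ray), 0 where there is no reading), "fx", "fy", "cx", "cy" (pixels), "R" (3x3) and "t" (3): a world point X has camera coordinates R X + t. Camera axes: x right, y down, z forward; pixel columns grow to the right and rows downward; lengths in m; the calibration is good to about 2 mm. A picture is of the moment at which its call begins.
- close_job(): hands the job in; it is judged then, once.
The state is a dict: "time": time; "joint_positions": joint angles; "qvel": joint speeds; "joint_torque": joint torques, N m; "tool_pos": TCP position; "ee_rot": TCP orientation; "wrist_force": force on the tool from outside, world axes, zero at the start; "wrist_torque": the same for the moment, N m; "width": finger opening in m; "finger_force": force on a finger pad.
Only numpy, scipy, OpenCV 4.12 (cv2) and the standard library are available. Lean on these libraries where they do the work, as an engineer would, in place of code of your own. Each camera call takes 0.05 s, during which the arm holds its last target. There are 200 camera calls.

### The job

Push the bottle carousel round by its blue post, either way, to a speed between one turn in ten seconds and one in four, never faster, and let go; then, while it coasts untouched and still makes a turn in thirty seconds or less, keep the tool's TCP over the orange-topped bottle, 3 to 10 cm above its top and within 1.5 cm sideways, for six unbroken seconds so that the hand's reader can log the tag in that top. Touch no bottle, be gentle with the carousel, and leave the beaker, jar and flask alone. Finish with the hand clear, the carousel at a standstill and all bottles upright in their pockets.

Things in the scene. Friction and masses are not known exactly. Their poses are not given: they have to be found in the camera images.
- carousel (a joint): Turn of the carousel, rad, counter-clockwise from above, 0 at the start, no end stop. Nominal: loaded moment of inertia 0.022 kg m2 (may differ by 40 %), bearing drag 0.0006 N m s/rad plus 0.0009 N m dry friction: once let go it coasts, losing about 0.065 rad/s each second at 0.9 rad/s, and stops by itself in 10 to 25 s (from 1.5 rad/s up to 35 s); the post may also be used to brake it
- carousel_center (a point): on the carousel's axis, level with its upper face, 36 mm above the table; z up, x towards the push post. The carousel is a white disc, 300 mm across, 14 mm thick, blue edge, on a bearing on a fixed black foot. Six places 60 degrees apart on a circle of 100 mm radius: five pockets with a bottle each, and the push post
- post_top (a point): centre of the top of the push post, a upright blue sleeve 22 mm in diameter on the disc, 100 mm from the axis; the top is 167 mm above the table, the sleeve reaches 70 mm down, a thinner steel pin below it. It is 46 mm taller than the bottle tops, so closed fingers can push it from above the bottles. Let it run ahead before lifting: rising while pressed against its rounded top edge kicks it
- orange_top (a point): centre of the top of the bottle with the orange top, 121 mm above the table and 100 mm from the carousel's axis; the tops are stepped, 30 mm wide cap (up to 109 mm above the table), 20 mm wide bulb above
- bottle_orange: green glass dropper bottle with an orange cap and bulb, 40 mm in diameter, 85 mm tall, nominally 90 g, loose, standing upright in a pocket of four 26 mm high steel pegs and a wire ring (1.7 mm of play); origin at the centre of its underside, z up
- bottle_black: green glass dropper bottle with a black cap and bulb, 40 mm in diameter, 85 mm tall, nominally 90 g, loose, standing upright in a pocket of four 26 mm high steel pegs and a wire ring (1.7 mm of play); origin at the centre of its underside, z up
- bottle_white: green glass dropper bottle with a white cap and bulb, 40 mm in diameter, 85 mm tall, nominally 90 g, loose, standing upright in a pocket of four 26 mm high steel pegs and a wire ring (1.7 mm of play); origin at the centre of its underside, z up
- bottle_purple: green glass dropper bottle with a purple cap and bulb, 40 mm in diameter, 85 mm tall, nominally 90 g, loose, standing upright in a pocket of four 26 mm high steel pegs and a wire ring (1.7 mm of play); origin at the centre of its underside, z up
- bottle_grey: green glass dropper bottle with a grey cap and bulb, 40 mm in diameter, 85 mm tall, nominally 90 g, loose, standing upright in a pocket of four 26 mm high steel pegs and a wire ring (1.7 mm of play); origin at the centre of its underside, z up
- beaker: empty glass beaker, 70 mm in diameter, 90 mm tall, loose on the table at the right; origin under its centre. Leave alone
- jar: amber jar with white cap, 60 mm in diameter, 90 mm tall, loose on the table at the right; origin under its centre. Leave alone
- flask: conical glass flask, 84 mm in diameter, 110 mm tall, loose on the table at the left; origin under its centre. Leave alone
Things that resemble listed ones, but are neither listed nor needed, are in the scene too. Leave any red or yellow look-alike of the bottle_white alone.

How it is judged:
On the way, in this order (a step that is already met when the one before it is completed fails the run):
1. the carousel is turning at 0.6 rad/s or more ((velocity of joint carousel above 0.6 rad/s or velocity of joint carousel below -0.6 rad/s)), for 0.1 s.
2. for 6 s, with the carousel coasting untouched at 0.2 rad/s or more, the TCP stays within 15 mm sideways of the orange top and 29 to 101 mm above it ((velocity of joint carousel above 0.2 rad/s or velocity of joint carousel below -0.2 rad/s) and horizontal distance between the grasp point and orange_top below 0.015 m and z of the grasp point in the frame of carousel_center between 0.114 and 0.186 m and contact force between each of the arm, the fingers and carousel below 0.3 N), for 6 s.
At the end, for the whole second after the job is handed in: the carousel stands still (under 0.03 rad/s) and all five bottles stand upright (within 0.12 rad) in their pockets, feet within 6 mm of the disc's face and 115 mm of its axis (velocity of joint carousel between -0.03 and 0.03 rad/s and angle between each of bottle_orange, bottle_black, bottle_white, bottle_purple, bottle_grey's own z axis and vertical below 0.12 rad and horizontal distance between each of bottle_orange, bottle_black, bottle_white, bottle_purple, bottle_grey and carousel_center below 0.115 m and z of each of bottle_orange, bottle_black, bottle_white, bottle_purple, bottle_grey in the frame of carousel_center below 0.006 m); the robot touches nothing.
It fails at once if the carousel is spun faster than one turn in four seconds, with a little slack (1.75 rad/s) (velocity of joint carousel above 1.75 rad/s or velocity of joint carousel below -1.75 rad/s).
It fails at once if the carousel is struck or pressed with more than 25 N (contact force between any of the arm, the fingers and carousel above 25 N).
It fails at once if the robot touches a bottle (more than 1 N) (contact force between any of the arm, the fingers and bottle_orange above 1 N or contact force between any of the arm, the fingers and bottle_black above 1 N or contact force between any of the arm, the fingers and bottle_white above 1 N or contact force between any of the arm, the fingers and bottle_purple above 1 N or contact force between any of the arm, the fingers and bottle_grey above 1 N).
It fails at once if a bottle tips more than 0.35 rad (angle between any of bottle_orange, bottle_black, bottle_white, bottle_purple, bottle_grey's own z axis and vertical above 0.35 rad).
It fails at once if the beaker, jar or flask is moved more than 20 mm (distance of any of beaker, jar, flask from where it was at the start of the episode above 0.02 m).
It also fails if it takes over 72 s, if anything falls off the work surface, if the arm or the gripper's body presses on something with over 40 N, if the wrist force passes 120 N, or if a joint passes its speed limit or range.

## Working session

There is one attempt and no reset: what is moved stays moved. The work goes in short steps, Python scripts to look and compute and a tool call to move; the robot and the scene stay as the last step left them, time stands still between calls to the robot, and variables do not carry over. Pictures are saved under pics/ and viewed, at most 10 in all, crops included, and the job is handed in when it is done.

Besides the shell and the picture viewer there is one more tool, called after "Call:" by a JSON object that holds its "op" and its "data", one argument or row to a line. carry_out: Moves the arm, as the interface text tells. Its arguments: {"type":"object","properties":{"commands":{"type":"array","items":{"type":"array","items":{"type":"number"}}},"jaw":{"type":"number"}},"required":["commands"]}

```bash
mkdir -p pics; ls; python3 - <<'E'
from bench import *
import cv2
o=get_obs()
for k,v in o.items(): print(k,v)
for n in ("top","side"):
    s=snapshot(n); cv2.imwrite(f"pics/{n}0.png",s["img"][:,:,::-1]); print(n,s["fx"],s["cx"],s["cy"],s["R"],s["t"])
E
```

```text
pics
time 0.0
joint_positions [ 1.13287624e+00  8.79580501e-02  1.37226714e+00 -2.42985268e-05
  1.68355687e+00 -1.03121299e-01]
qvel [-0.00205477 -0.00158842  0.0010976  -0.0007604   0.00063674  0.0010231 ]
joint_torque [ 6.37043577e-04 -3.40203989e+01 -3.02421463e+01  7.16871978e-02
  3.34886648e-02 -2.11696506e-04]
tool_pos [0.18052727 0.51899639 0.22309591]
ee_rot [-3.13941240e+00 -2.01351585e-04  2.80679094e+00]
wrist_force [-0.39514827  0.05119108 -0.40652477]
wrist_torque [ 0.03462088  0.00442582 -0.02402223]
finger_force 0.0
width 0.09368519668284866
top 477.7424182320768 325.8569310287804 200.66931759571327 [[ 0.0290035  -0.99945366  0.01584883]
 [-0.98619554 -0.0311975  -0.1626194 ]
 [ 0.163025   -0.01091352 -0.98656158]] [-0.03978025  0.51684803  1.72857826]
side 439.0951307528606 322.556272143105 203.06618349407157 [[ 0.86946079 -0.49396541 -0.00600906]
 [-0.27482447 -0.47355701 -0.83678866]
 [ 0.41049902  0.72920637 -0.54749304]] [-0.44241027  0.2406276   1.2605141 ]
```

View pics/top0.png

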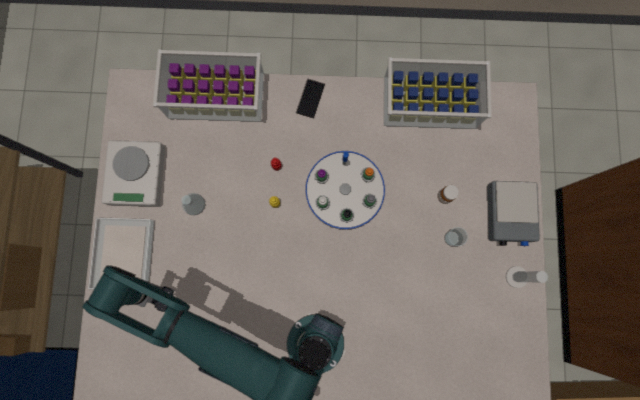

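View pics/side0.png

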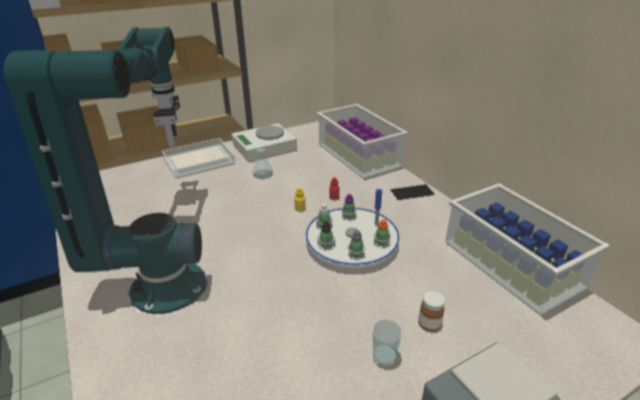

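The top view shows the carousel centred near (345,190). The post is at (346,157), orange at (369,173), grey (370,200), black (347,214), white (323,202) and purple (322,174). Red (276,164) and yellow (275,202) are look-alikes off the disc. In the side view the post top is at (379,191) and orange at (383,227).

```bash
cat > h.py <<'E'
from bench import *
import numpy as np, cv2
def hsv(s): return cv2.cvtColor(s["img"],cv2.COLOR_RGB2HSV)
def ray(s,u,v):
    d=np.array([(u-s["cx"])/s["fx"],(v-s["cy"])/s["fy"],1.]); return -s["R"].T@s["t"], s["R"].T@d
def at_z(s,u,v,z):
    c,d=ray(s,u,v); return c+d*(z-c[2])/d[2]
def blob(s,lo,hi,box):
    m=cv2.inRange(hsv(s),np.array(lo),np.array(hi)); k=np.zeros_like(m); u0,v0,u1,v1=box; k[v0:v1,u0:u1]=m[v0:v1,u0:u1]
    v,u=np.nonzero(k); return u,v
def tri(a,b):
    (c1,d1),(c2,d2)=a,b
    t=np.linalg.lstsq(np.c_[d1,-d2],c2-c1,rcond=None)[0]; p,q=c1+t[0]*d1,c2+t[1]*d2
    return (p+q)/2,np.linalg.norm(p-q)
def depthpts(s,u,v):
    z=s["range_z"][v,u]; k=z>0; u,v,z=u[k],v[k],z[k]
    P=np.c_[(u-s["cx"])/s["fx"]*z,(v-s["cy"])/s["fy"]*z,z]; return (P-s["t"])@s["R"]
E
python3 - <<'E'
from h import *
T=snapshot("top");S=snapshot("side")
ob={}
for n,s,box in (("T",T,(355,160,385,185)),("S",S,(370,215,395,240))):
    u,v=blob(s,(3,150,120),(18,255,255),box); P=depthpts(s,u,v); ob[n]=ray(s,u.mean(),v.mean())
    print(n,"orange",len(u),u.mean(),v.mean(),v.min(),P.mean(0),P[:,2].max(),at_z(s,u.mean(),v.mean(),.11))
print("tri",tri(ob["T"],ob["S"]))
for n,s,box in (("T",T,(335,148,357,168)),("S",S,(368,182,390,215))):
    u,v=blob(s,(100,110,50),(130,255,255),box); P=depthpts(s,u,v); k=v<=v.min()+2 if n=="S" else v>-1
    print(n,"post",len(u),u.min(),u.max(),v.min(),v.max()); print(P[P[:,2]>P[:,2].max()-.01].mean(0),P[:,2].max(), u[k].mean())
    Q=P; print(np.round(np.percentile(P,[5,50,95],axis=0),4))
# disc: blue edge ellipse in top
u,v=blob(T,(100,60,50),(130,255,255),(295,143,395,237))
P=np.array([at_z(T,a,b,.033) for a,b in zip(u,v)])
c=np.array([.6,0.]); c=P[:,:2].mean(0)
from scipy.optimize import least_squares
r=least_squares(lambda p:np.hypot(P[:,0]-p[0],P[:,1]-p[1])-p[2],[*c,.15],loss="soft_l1",f_scale=.003); print("disc",r.x,len(u))
vv,uu=np.mgrid[185:196,335:356]
# disc plane height
yy,xx=np.mgrid[150:230,300:392]; D=depthpts(T,xx.ravel(),yy.ravel()); k=(np.hypot(D[:,0]-r.x[0],D[:,1]-r.x[1])<.075)&(np.hypot(D[:,0]-r.x[0],D[:,1]-r.x[1])>.04); print("disc z",np.median(D[k,2]))
E
```

```text
T orange 42 368.92857142857144 171.1904761904762 168 [ 0.61831252 -0.17507236  0.11419781] 0.12625890540605622 [ 0.61929691 -0.17550477  0.11      ]
S orange 64 382.734375 224.703125 220 [ 0.61409121 -0.1816139   0.11081441] 0.12210219154648616 [ 0.61515872 -0.18070809  0.11      ]
tri (array([ 0.61988481, -0.17571169,  0.10528224]), np.float64(0.0011177250000275769))
T post 46 343 356 151 161
[ 0.66330001 -0.0860105   0.168467  ] 0.17356363238732544 345.4782608695652
[[ 0.6543 -0.1018  0.0388]
 [ 0.6607 -0.087   0.1612]
 [ 0.7109 -0.0795  0.1709]]
S post 72 376 380 190 208
[ 0.6602281  -0.09005573  0.16535995] 0.1704570541062991 378.5
[[ 0.6534 -0.0976  0.11  ]
 [ 0.6582 -0.0933  0.1413]
 [ 0.664  -0.0863  0.167 ]]
disc [ 0.56467343 -0.09399603  0.14579051] 356
disc z 0.03559428169818439
```

```bash
cat >> h.py <<'E'
from scipy.spatial.transform import Rotation as Ro
import json,sys
def pose(x,y,z,yaw): return np.array([x,y,z]),Ro.from_euler("xyz",[np.pi,0,yaw])
def rows(start,targets,nd=3):
    """start,targets: (x,y,z,yaw), all tool-down; prints rows in groups of 5; returns the last"""
    for g in range(0,len(targets),5):
        p0,R0=pose(*start); out=[]
        for t in targets[g:g+5]:
            p,R=pose(*t); d=R0.inv().apply(p-p0); r=(R0.inv()*R).as_rotvec()
            out.append([round(float(a),nd) for a in (*d,*r)])
        print(json.dumps(out))
        l=np.array(out[-1]); e=p0+R0.apply(l[:3]); start=(*e,(R0*Ro.from_rotvec(l[3:])).as_euler("xyz")[2])
    print("cmd end",np.round(start,4)); return start
E
python3 - <<'E'
from h import *
a=np.array([.181,.519,.224,2.807]); b=np.array([.53,-.09,.32,1.52])
f=np.r_[np.cumsum([.03,.06]+[.07]*12+[.05,.02])]; f=f/f[-1]; f=np.r_[f,[1]*4]
rows(tuple(a),[tuple(a+(b-a)*k) for k in f])
E
```

```text
[[-0.016, -0.014, -0.003, 0.0, -0.0, 0.039], [-0.048, -0.041, -0.009, -0.0, -0.0, 0.116], [-0.085, -0.074, -0.015, -0.0, -0.0, 0.206], [-0.122, -0.106, -0.022, -0.0, -0.0, 0.296], [-0.159, -0.138, -0.029, 0.0, -0.0, 0.386]]
[[-0.046, -0.016, -0.007, 0.0, -0.0, 0.09], [-0.093, -0.032, -0.013, 0.0, -0.0, 0.18], [-0.139, -0.048, -0.02, 0.0, -0.0, 0.27], [-0.186, -0.064, -0.027, 0.0, -0.0, 0.36], [-0.232, -0.08, -0.033, 0.0, -0.0, 0.451]]
[[-0.049, 0.006, -0.007, -0.0, -0.0, 0.09], [-0.098, 0.012, -0.014, -0.0, -0.0, 0.18], [-0.147, 0.018, -0.021, -0.0, -0.0, 0.27], [-0.195, 0.024, -0.027, 0.0, -0.0, 0.36], [-0.23, 0.028, -0.032, -0.0, -0.0, 0.424]]
[[-0.012, 0.008, -0.002, 0.0, -0.0, 0.026], [-0.012, 0.008, -0.002, 0.0, -0.0, 0.026], [-0.012, 0.008, -0.002, 0.0, -0.0, 0.026], [-0.012, 0.008, -0.002, 0.0, -0.0, 0.026], [-0.012, 0.008, -0.002, 0.0, -0.0, 0.026]]
cmd end [ 0.5303 -0.09    0.32    1.52  ]
```

Call:
{"op": "carry_out", "data": {
  "commands": [
    [-0.016,-0.014,-0.003,0,0,0.039],
    [-0.048,-0.041,-0.009,0,0,0.116],
    [-0.085,-0.074,-0.015,0,0,0.206],
    [-0.122,-0.106,-0.022,0,0,0.296],
    [-0.159,-0.138,-0.029,0,0,0.386]
  ],
  "jaw": 0
}}

```text
time: 0.7
tool_pos: [0.2859, 0.3352, 0.2533]
ee_rot: [-3.142, 0.0, 2.418]
wrist_force: [1.3, 1.0, 0.3]
width: 0.0576
finger_force: 0.0
```

Call:
{"op": "carry_out", "data": {
  "commands": [
    [-0.046,-0.016,-0.007,0,0,0.09],
    [-0.093,-0.032,-0.013,0,0,0.18],
    [-0.139,-0.048,-0.02,0,0,0.27],
    [-0.186,-0.064,-0.027,0,0,0.36],
    [-0.232,-0.08,-0.033,0,0,0.451]
  ]
}}

```text
time: 1.2
tool_pos: [0.4076, 0.1218, 0.2867]
ee_rot: [3.141, -0.0, 1.966]
wrist_force: [0.6, -0.8, -0.5]
width: 0.0173
finger_force: 0.0
```

Call:
{"op": "carry_out", "data": {
  "commands": [
    [-0.049,0.006,-0.007,0,0,0.09],
    [-0.098,0.012,-0.014,0,0,0.18],
    [-0.147,0.018,-0.021,0,0,0.27],
    [-0.195,0.024,-0.027,0,0,0.36],
    [-0.23,0.028,-0.032,0,0,0.424]
  ]
}}

```text
time: 1.7
tool_pos: [0.523, -0.0802, 0.3179]
ee_rot: [-3.141, 0.0, 1.541]
wrist_force: [0.0, 0.2, 0.2]
width: 0.0005
finger_force: 0.0
```

Call:
{"op": "carry_out", "data": {
  "commands": [
    [-0.012,0.008,-0.002,0,0,0.026],
    [-0.012,0.008,-0.002,0,0,0.026],
    [-0.012,0.008,-0.002,0,0,0.026],
    [-0.012,0.008,-0.002,0,0,0.026],
    [-0.012,0.008,-0.002,0,0,0.026]
  ]
}}

```text
time: 2.2
tool_pos: [0.5294, -0.0881, 0.3207]
ee_rot: [3.141, -0.0, 1.522]
wrist_force: [0.8, 1.2, -0.7]
width: 0.0002
finger_force: 0.0
```

```bash
python3 - <<'E'
from h import *
w=snapshot("wrist"); cv2.imwrite("pics/w1.png",w["img"][:,:,::-1]); print(w["fx"],w["R"],w["t"],"cam",-w["R"].T@w["t"])
S=snapshot("side"); cv2.imwrite("pics/s1.png",cv2.resize(S["img"][170:280,290:420,::-1],None,fx=5,fy=5))
o=get_obs(); print(o["time"],o["tool_pos"],o["ee_rot"])
E
```

```text
324.50546693124204 [[ 9.98882630e-01 -4.72563320e-02  5.74365250e-04]
 [-4.56033704e-02 -9.60611262e-01  2.74128321e-01]
 [-1.24025572e-02 -2.73848211e-01 -9.61692952e-01]] [-0.53187428 -0.11522223  0.46726254] cam [ 0.53182071 -0.00785918  0.48125426]
2.3 [ 0.52954145 -0.08846306  0.3206346 ] [ 3.14098523e+00 -6.66406352e-05  1.52165776e+00]
```

View pics/w1.png

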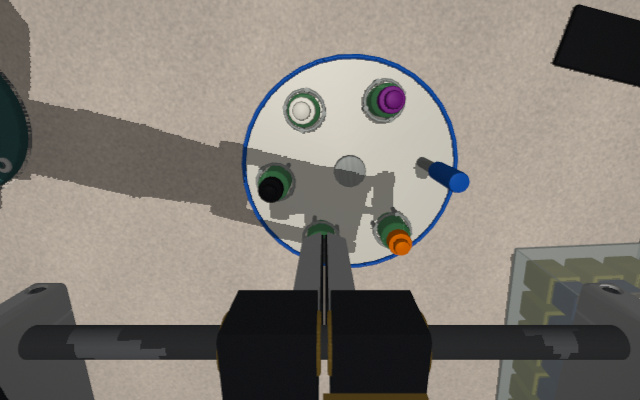

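View pics/s1.png

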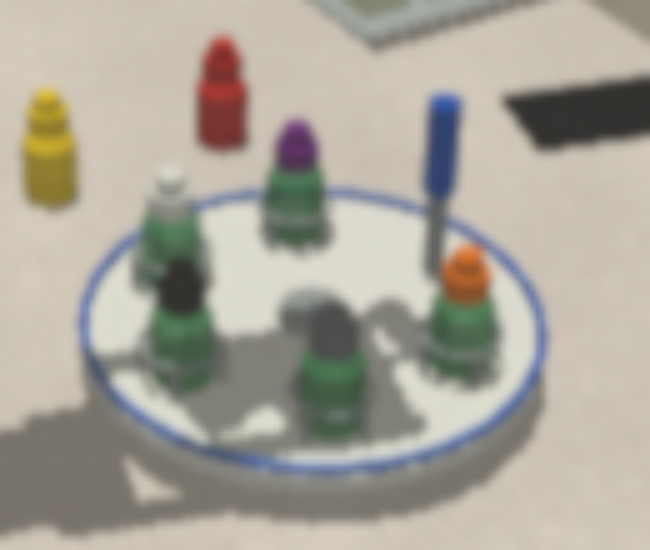

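The wrist view shows the disc centred at (350,170), the blue post top at (458,181), the orange bulb at (401,244), purple (391,100), white (302,110) and black (271,189). The crop confirms that the only orange-topped bottle sits on the disc next to the blue post. Red and yellow stand on the table.

```bash
cat > m.py <<'E'
from h import *
from scipy.optimize import least_squares
w=snapshot("wrist"); T=snapshot("top"); S=snapshot("side")
def ring(s,box,zs=.036):
    u,v=blob(s,(105,90,50),(130,255,255),box); P=np.array([at_z(s,a,b,zs) for a,b in zip(u,v)])
    r=least_squares(lambda p:np.hypot(P[:,0]-p[0],P[:,1]-p[1])-p[2],[.565,-.094,.15],loss="cauchy",f_scale=.002); return r.x
for n,s,b in (("w",w,(235,45,470,275)),("T",T,(295,140,395,237)),("S",S,(300,205,405,270))): print(n,"ring",ring(s,b).round(4))
u,v=blob(w,(100,110,50),(130,255,255),(435,160,475,195)); pts=np.c_[u,v].astype(np.float32)
# post top disc: far end of the sleeve; use top-most points by range
P=depthpts(w,u,v); k=P[:,2]>.160; print("post w",P[k].mean(0).round(4),k.sum(), P[:,2].max())
uu,vv=u[w["range_z"][v,u]>0][k],v[w["range_z"][v,u]>0][k]; print(at_z(w,uu.mean(),vv.mean(),.167).round(4),uu.mean(),vv.mean())
R={}
for n,s,b in (("w",w,(380,220,425,265)),("T",T,(355,160,385,185)),("S",S,(370,212,395,240))):
    u,v=blob(s,(3,150,100),(18,255,255),b); P=depthpts(s,u,v); print(n,"orange",len(u),P.mean(0).round(4),np.percentile(P[:,2],95).round(4)); R[n]=ray(s,u.mean(),v.mean())
    k=P[:,2]>.112; print("  bulb",np.median(P[k],0).round(4),k.sum())
print(tri(R["w"],R["T"]),tri(R["w"],R["S"]))
E
python3 m.py
```

```text
w ring [ 0.5633 -0.0925  0.1464]
T ring [ 0.5654 -0.0939  0.1458]
S ring [ 0.5725 -0.0657  0.1666]
post w [ 0.661  -0.0843  0.1663] 387 0.16912590709044018
[ 0.6607 -0.0842  0.167 ] 457.0801033591731 181.01033591731266
w orange 440 [ 0.6172 -0.171   0.1134] 0.1214
  bulb [ 0.6175 -0.173   0.1203] 213m.py:14: RuntimeWarning: Mean of empty slice.
  u,v=blob(s,(3,150,100),(18,255,255),b); P=depthpts(s,u,v); print(n,"orange",len(u),P.mean(0).round(4),np.percentile(P[:,2],95).round(4)); R[n]=ray(s,u.mean(),v.mean())
  ret = um.true_divide(
Traceback (most recent call last):
  File "m.py", line 14, in <module>
    u,v=blob(s,(3,150,100),(18,255,255),b); P=depthpts(s,u,v); print(n,"orange",len(u),P.mean(0).round(4),np.percentile(P[:,2],95).round(4)); R[n]=ray(s,u.mean(),v.mean())
                                                                                                          ~~~~~~~~~~~~~^^^^^^^^^^^
IndexError: index -1 is out of bounds for axis 0 with size 0
```

```bash
python3 - <<'E'
from h import *
C=np.array([.5645,-.093])
def at(phi,z): return (C[0]+.1*np.cos(phi),C[1]+.1*np.sin(phi),z,phi+np.pi/2)
s=np.array([.5295,-.0885,.3206,1.5217]); a=np.array(at(-.33,.20)); b=np.array(at(-.31,.159))
L=[tuple(s+(a-s)*k) for k in (.08,.25,.5,.75,.95)]+[tuple(a+(b-a)*k) for k in (.15,.45,.75,1,1)]
rows(tuple(s),L); print(a,b)
E
```

```text
[[-0.002, 0.011, 0.01, 0.0, -0.0, 0.022], [-0.008, 0.033, 0.03, 0.0, -0.0, 0.07], [-0.015, 0.066, 0.06, 0.0, -0.0, 0.14], [-0.023, 0.098, 0.09, 0.0, -0.0, 0.211], [-0.029, 0.125, 0.115, 0.0, -0.0, 0.267]]
[[0.001, 0.006, 0.012, 0.0, -0.0, 0.011], [0.001, 0.006, 0.024, 0.0, -0.0, 0.005], [0.002, 0.006, 0.036, 0.0, 0.0, -0.001], [0.002, 0.006, 0.047, 0.0, 0.0, -0.006], [0.002, 0.006, 0.047, 0.0, 0.0, -0.006]]
cmd end [ 0.6593 -0.1236  0.1586  1.2607]
[ 0.65910423 -0.1254043   0.2         1.24079633] [ 0.65973336 -0.12350586  0.159       1.26079633]
```

Call:
{"op": "carry_out", "data": {
  "commands": [
    [-0.002,0.011,0.01,0,0,0.022],
    [-0.008,0.033,0.03,0,0,0.07],
    [-0.015,0.066,0.06,0,0,0.14],
    [-0.023,0.098,0.09,0,0,0.211],
    [-0.029,0.125,0.115,0,0,0.267]
  ]
}}

```text
time: 2.95
tool_pos: [0.6545, -0.1254, 0.2017]
ee_rot: [-3.139, 0.0, 1.249]
wrist_force: [-0.1, -0.1, -0.1]
width: 0.0006
finger_force: 0.0
```

Call:
{"op": "carry_out", "data": {
  "commands": [
    [0.001,0.006,0.012,0,0,0.011],
    [0.001,0.006,0.024,0,0,0.005],
    [0.002,0.006,0.036,0,0,-0.001],
    [0.002,0.006,0.047,0,0,-0.006],
    [0.002,0.006,0.047,0,0,-0.006]
  ]
}}

```text
time: 3.45
tool_pos: [0.6584, -0.1244, 0.1573]
ee_rot: [-3.14, 0.0, 1.259]
wrist_force: [-0.6, 0.9, -1.2]
width: 0.0004
finger_force: 0.0
```

```bash
cat > est.py <<'E'
from h import *
C=np.array([.5645,-.093])
def orange(s,z=.109):
    u,v=blob(s,(3,140,90),(18,255,255),(295,170,410,275))
    return len(u),at_z(s,u.mean(),v.mean(),z) if len(u) else None
def est():
    S=snapshot("side"); n,p=orange(S); o=get_obs()
    # side centroid lies on the camera-facing half: shift away from the camera, set from the standstill
    if p is None: print("no orange"); return
    q=p[:2]+OFF-C; print("t",o["time"]-.05,"n",n,"p",p.round(4),"phi",np.arctan2(q[1],q[0]).round(4),"r",np.hypot(*q).round(4),"tcp",o["tool_pos"].round(4),"yaw",o["ee_rot"][2].round(4))
    return o["time"]-.05,np.arctan2(q[1],q[0]),S
OFF=np.zeros(2)
E
python3 - <<'E'
from est import *
_,_,S=est(); w=snapshot("wrist")
a=S["img"][170:280,290:420,::-1]; b=w["img"][:,:,::-1]
cv2.imwrite("pics/p2.png",np.hstack([cv2.resize(a,(440,372)),cv2.resize(b[100:400,250:550],(372,372))]))
print(get_obs()["wrist_force"])
u,v=blob(w,(3,140,90),(18,255,255),(250,100,640,400)); P=depthpts(w,u,v); k=P[:,2]>.112; print(len(u),np.median(P[k],0) if k.any() else 0)
E
```

```text
t 3.45 n 68 p [ 0.6146 -0.1807  0.109 ] phi -1.0513 r 0.101 tcp [ 0.6589 -0.1245  0.1584] yaw 1.2592
[-0.41595403  0.00525317 -0.10618909]
130 [ 0.6480653  -0.11223865  0.19458281]
```

View pics/p2.png

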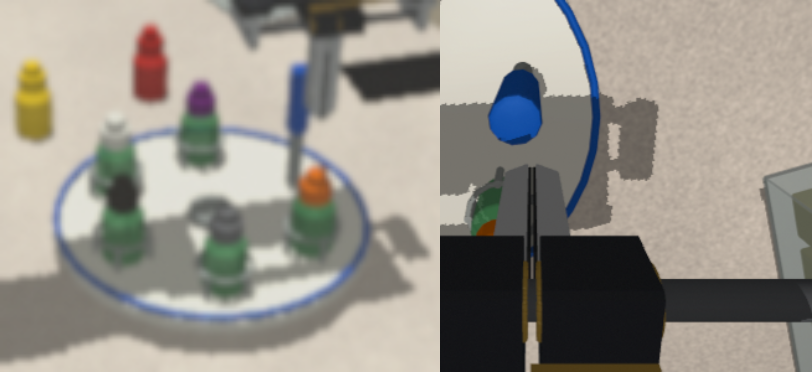

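Side crop: the closed fingers stand just behind the blue sleeve (near (322,75) in the crop) and clear of the orange cap at (315,185). The wrist crop shows the post at (515,115), ahead of the fingertips, so I'll make contact gently.

```bash
sed -i 's/^OFF=.*/OFF=np.array([.004,.006])/' est.py
cat > push.py <<'E'
from est import *
def at(phi,z=.159,r=.1): return (C[0]+r*np.cos(phi),C[1]+r*np.sin(phi),z,phi+np.pi/2)
def go(phi0,v,z=.159):
    phi=phi0+np.cumsum(np.array(v)*.1); print(phi.round(3)); z=np.broadcast_to(z,len(v))
    return rows(at(phi0,z0 if (z0:=.159) else 0),[at(p,a) for p,a in zip(phi,z)],4)
E
python3 - <<'E'
from push import *
go(-.31,[.08,.16,.24]+[.25]*7)
E
```

```text
[-0.302 -0.286 -0.262 -0.237 -0.212 -0.187 -0.162 -0.137 -0.112 -0.087]
[[0.0008, -0.0, -0.0, -0.0, 0.0, -0.008], [0.0024, -0.0, -0.0, 0.0, 0.0, -0.024], [0.0048, -0.0001, -0.0, 0.0, 0.0, -0.048], [0.0073, -0.0003, -0.0, 0.0, 0.0, -0.073], [0.0098, -0.0005, -0.0, -0.0, 0.0, -0.098]]
[[0.0025, -0.0, -0.0, 0.0, 0.0, -0.025], [0.005, -0.0001, -0.0, -0.0, 0.0, -0.05], [0.0075, -0.0003, -0.0, -0.0, 0.0, -0.075], [0.01, -0.0005, -0.0, 0.0, 0.0, -0.1], [0.0124, -0.0008, -0.0, 0.0, 0.0, -0.125]]
cmd end [ 0.6641 -0.1017  0.159   1.4838]
```

Call:
{"op": "carry_out", "data": {
  "commands": [
    [0.0008,0,0,0,0,-0.008],
    [0.0024,0,0,0,0,-0.024],
    [0.0048,-0.0001,0,0,0,-0.048],
    [0.0073,-0.0003,0,0,0,-0.073],
    [0.0098,-0.0005,0,0,0,-0.098]
  ]
}}

```text
time: 4.05
tool_pos: [0.6623, -0.1151, 0.1583]
ee_rot: [3.141, -0.0, 1.359]
wrist_force: [0.5, -0.8, 0.4]
width: 0.0006
finger_force: 0.0
```

Call:
{"op": "carry_out", "data": {
  "commands": [
    [0.0025,0,0,0,0,-0.025],
    [0.005,-0.0001,0,0,0,-0.05],
    [0.0075,-0.0003,0,0,0,-0.075],
    [0.01,-0.0005,0,0,0,-0.1],
    [0.0124,-0.0008,0,0,0,-0.125]
  ]
}}

```text
time: 4.55
tool_pos: [0.664, -0.1029, 0.1583]
ee_rot: [3.142, -0.0, 1.484]
wrist_force: [-0.7, 0.2, 0.4]
width: 0.0002
finger_force: 0.0
```

```bash
python3 - <<'E'
from push import *
est(); print(get_obs()["wrist_force"].round(2))
go(-.087,[.3,.35,.4,.45,.5,.55,.6,.65,.7,.75,.8,.85,.9,.95,1.0,1.04,1.08,1.08,1.0,.85])
E
```

```text
t 4.55 n 65 p [ 0.6178 -0.1808  0.109 ] phi -0.9602 r 0.0999 tcp [ 0.664  -0.1024  0.1583] yaw 1.4849
[-0.31  0.7   0.37]
[-0.057 -0.022  0.018  0.063  0.113  0.168  0.228  0.293  0.363  0.438
  0.518  0.603  0.693  0.788  0.888  0.992  1.1    1.208  1.308  1.393]
[[0.003, -0.0, -0.0, 0.0, 0.0, -0.03], [0.0065, -0.0002, -0.0, -0.0, 0.0, -0.065], [0.0105, -0.0006, -0.0, 0.0, 0.0, -0.105], [0.0149, -0.0011, -0.0, 0.0, 0.0, -0.15], [0.0199, -0.002, -0.0, 0.0, 0.0, -0.2]]
[[0.0055, -0.0002, -0.0, -0.0, 0.0, -0.055], [0.0114, -0.0007, -0.0, 0.0, 0.0, -0.115], [0.0179, -0.0016, -0.0, -0.0, 0.0, -0.18], [0.0247, -0.0031, -0.0, 0.0, 0.0, -0.25], [0.0319, -0.0052, -0.0, 0.0, 0.0, -0.325]]
[[0.008, -0.0004, -0.0, 0.0, 0.0, -0.08], [0.0164, -0.0014, -0.0, 0.0, 0.0, -0.165], [0.0252, -0.0033, -0.0, -0.0, 0.0, -0.255], [0.0343, -0.0061, -0.0, -0.0, 0.0, -0.35], [0.0435, -0.01, -0.0, 0.0, 0.0, -0.45]]
[[0.0104, -0.0005, -0.0, -0.0, 0.0, -0.104], [0.021, -0.0022, -0.0, -0.0, 0.0, -0.212], [0.0315, -0.0051, -0.0, -0.0, 0.0, -0.32], [0.0408, -0.0087, -0.0, 0.0, 0.0, -0.42], [0.0484, -0.0125, -0.0, -0.0, 0.0, -0.505]]
cmd end [0.5822 0.0054 0.159  2.9638]
```

Call:
{"op": "carry_out", "data": {
  "commands": [
    [0.003,0,0,0,0,-0.03],
    [0.0065,-0.0002,0,0,0,-0.065],
    [0.0105,-0.0006,0,0,0,-0.105],
    [0.0149,-0.0011,0,0,0,-0.15],
    [0.0199,-0.002,0,0,0,-0.2]
  ]
}}

```text
time: 5.1
tool_pos: [0.6638, -0.0829, 0.1583]
ee_rot: [3.141, -0.0, 1.685]
wrist_force: [0.8, -0.8, 0.3]
width: 0.0004
finger_force: 0.0
```

Call:
{"op": "carry_out", "data": {
  "commands": [
    [0.0055,-0.0002,0,0,0,-0.055],
    [0.0114,-0.0007,0,0,0,-0.115],
    [0.0179,-0.0016,0,0,0,-0.18],
    [0.0247,-0.0031,0,0,0,-0.25],
    [0.0319,-0.0052,0,0,0,-0.325]
  ]
}}

```text
time: 5.6
tool_pos: [0.655, -0.0516, 0.1583]
ee_rot: [3.141, 0.0, 2.011]
wrist_force: [-0.1, -0.4, -0.3]
width: 0.0002
finger_force: 0.0
```

Call:
{"op": "carry_out", "data": {
  "commands": [
    [0.008,-0.0004,0,0,0,-0.08],
    [0.0164,-0.0014,0,0,0,-0.165],
    [0.0252,-0.0033,0,0,0,-0.255],
    [0.0343,-0.0061,0,0,0,-0.35],
    [0.0435,-0.01,0,0,0,-0.45]
  ]
}}

```text
time: 6.1
tool_pos: [0.6275, -0.0162, 0.1583]
ee_rot: [3.141, 0.0, 2.462]
wrist_force: [0.1, 0.5, 0.5]
width: 0.0007
finger_force: 0.0
```

Call:
{"op": "carry_out", "data": {
  "commands": [
    [0.0104,-0.0005,0,0,0,-0.104],
    [0.021,-0.0022,0,0,0,-0.212],
    [0.0315,-0.0051,0,0,0,-0.32],
    [0.0408,-0.0087,0,0,0,-0.42],
    [0.0484,-0.0125,0,0,0,-0.505]
  ]
}}

```text
time: 6.6
tool_pos: [0.5817, 0.0047, 0.1584]
ee_rot: [3.141, 0.0, 2.967]
wrist_force: [-0.9, 0.2, -0.3]
width: 0.0009
finger_force: 0.0
```

```bash
python3 - <<'E'
from push import *
t1,a,_=est(); t2,b,_=est(); print((b-a)/(t2-t1)); print(get_obs()["wrist_force"].round(2))
E
```

```text
t 6.6000000000000005 n 58 p [ 0.6442 -0.0429  0.109 ] phi 0.5901 r 0.1008 tcp [0.5807 0.0049 0.1586] yaw 2.9694
t 6.65 n 55 p [ 0.6405 -0.0385  0.109 ] phi 0.647 r 0.1003 tcp [0.5816 0.0046 0.1586] yaw 2.9633
1.1367586115243906
[ 0.43  0.76 -0.3 ]
```

Call:
{"op": "carry_out", "data": {
  "commands": [
    [0,0,0,0,0,0],
    [0,0,-0.008,0,0,0],
    [0,0,-0.02,0,0,0],
    [0,0,-0.032,0,0,0],
    [0,0,-0.037,0,0,0]
  ]
}}

```text
time: 7.2
tool_pos: [0.5834, 0.004, 0.1981]
ee_rot: [3.141, 0.004, 2.962]
wrist_force: [0.2, -0.5, 0.0]
width: 0.0008
finger_force: 0.0
```

```bash
cat > track.py <<'E'
from est import *
H="hist.json"
def step(phi_cmd_xy, n=5, join=0.0):
    """measure, fit the coasting, give rows for n*0.1 s; phi_cmd_xy = last commanded (x,y)"""
    try: h=json.load(open(H))
    except FileNotFoundError: h=[]
    for _ in range(1 if len(h)>2 else 2):
        t,a,_=est()
        while h and a<h[-1][1]-1: a+=2*np.pi
        h.append([t,a])
    json.dump(h,open(H,"w")); g=np.array(h)[-10:]
    tr=g[-1,0]; k=.032 # nominal curvature (half the deceleration)
    x=g[:,0]-tr
    if len(g)>=6: c=np.polyfit(x,g[:,1],2)
    else: b=np.polyfit(x,g[:,1]+k*x*x,1); c=np.array([-k,*b])
    print("fit",c.round(4),"res",(np.polyval(c,x)-g[:,1]).round(4)[-4:])
    now=tr+.05; ts=now+.1*np.arange(1,n+1)+.01   # slight lead
    ph=np.polyval(c,ts-tr); P=np.c_[C[0]+.099*np.cos(ph),C[1]+.099*np.sin(ph)]
    x0=np.array(phi_cmd_xy[:2]); print("tracking err now", (get_obs()["tool_pos"][:2]-[C[0]+.099*np.cos(np.polyval(c,.05)),C[1]+.099*np.sin(np.polyval(c,.05))]).round(4))
    if join: # blend from where we stand
        s=np.linspace(0,1,n+1)[1:,None]**join; P=x0*(1-s)+P*s
    rows((*x0,.196,YAW),[(*p,.196,YAW) for p in P],4)
YAW=2.9638
E
python3 - <<'E'
from track import *
json.dump([[6.6,.5901],[6.65,.647]],open(H,"w"))
step((.5822,.0054),5,1.0)
print(get_obs()["joint_positions"].round(2),get_obs()["tool_pos"])
E
```

```text
t 7.2 n 43 p [ 0.5927 -0.0062  0.109 ] phi 1.2368 r 0.0982 tcp [0.5835 0.004  0.1984] yaw 2.9615
t 7.25 n 48 p [ 0.5878 -0.0053  0.109 ] phi 1.2869 r 0.0976 tcp [0.5832 0.004  0.1973] yaw 2.9616
fit [-0.032   1.0514  1.2882] res [ 0.0012 -0.0012 -0.0013  0.0013]
tracking err now [-0.0039  0.0007]
[[0.0012, -0.0002, -0.0, 0.0, 0.0, 0.0], [0.0066, -0.0009, -0.0, 0.0, 0.0, 0.0], [0.0158, -0.0027, -0.0, 0.0, 0.0, 0.0], [0.0288, -0.0062, -0.0, 0.0, 0.0, 0.0], [0.0452, -0.0119, -0.0, 0.0, 0.0, 0.0]]
cmd end [5.3560e-01 1.7000e-03 1.9600e-01 2.9638e+00]
[-0.09  0.17  1.34  0.    1.64 -1.48] [0.58315947 0.00404176 0.19729843]
```

Call:
{"op": "carry_out", "data": {
  "commands": [
    [0.003,-0.0004,0,0,0,0],
    [0.011,-0.0015,0,0,0,0],
    [0.022,-0.004,0,0,0,0],
    [0.0335,-0.0075,0,0,0,0],
    [0.0452,-0.0119,0,0,0,0]
  ]
}}

```text
time: 7.8
tool_pos: [0.5342, 0.0005, 0.1951]
ee_rot: [3.142, -0.001, 2.962]
wrist_force: [-0.3, -0.2, 0.7]
width: 0.0006
finger_force: 0.0
```

```bash
python3 - <<'E'
from track import *
step((.5356,.0017),10)
E
```

```text
t 7.8 n 56 p [ 5.356e-01 -4.000e-04  1.090e-01] phi 1.8186 r 0.1017 tcp [5.327e-01 2.000e-04 1.955e-01] yaw 2.9616
fit [-0.032   0.9888  1.83  ] res [ 0.0035 -0.0116 -0.0105  0.0113]
tracking err now [-0.0017 -0.0011]
[[0.0102, -0.0061, -0.0, 0.0, 0.0, 0.0], [0.018, -0.0119, -0.0, 0.0, 0.0, 0.0], [0.025, -0.0183, -0.0, 0.0, 0.0, 0.0], [0.0314, -0.0254, -0.0, 0.0, 0.0, 0.0], [0.0371, -0.033, -0.0, 0.0, 0.0, 0.0]]
[[0.0048, -0.0081, -0.0, 0.0, 0.0, 0.0], [0.0089, -0.0165, -0.0, 0.0, 0.0, 0.0], [0.0121, -0.0252, -0.0, 0.0, 0.0, 0.0], [0.0144, -0.0341, -0.0, 0.0, 0.0, 0.0], [0.016, -0.0431, -0.0, 0.0, 0.0, 0.0]]
cmd end [ 0.4699 -0.0638  0.196   2.9638]
```

Call:
{"op": "carry_out", "data": {
  "commands": [
    [0.0102,-0.0061,0,0,0,0],
    [0.018,-0.0119,0,0,0,0],
    [0.025,-0.0183,0,0,0,0],
    [0.0314,-0.0254,0,0,0,0],
    [0.0371,-0.033,0,0,0,0]
  ]
}}

```text
time: 8.35
tool_pos: [0.4926, -0.0259, 0.1953]
ee_rot: [3.142, 0.0, 2.962]
wrist_force: [0.1, 1.2, 0.8]
width: 0.0005
finger_force: 0.0
```

Call:
{"op": "carry_out", "data": {
  "commands": [
    [0.0048,-0.0081,0,0,0,0],
    [0.0089,-0.0165,0,0,0,0],
    [0.0121,-0.0252,0,0,0,0],
    [0.0144,-0.0341,0,0,0,0],
    [0.016,-0.0431,0,0,0,0]
  ]
}}

```text
time: 8.85
tool_pos: [0.4695, -0.0656, 0.1953]
ee_rot: [3.142, 0.0, 2.962]
wrist_force: [-0.1, 0.0, 1.3]
width: 0.0003
finger_force: 0.0
```

```bash
python3 - <<'E'
from track import *
step((.4699,-.0638),10)
E
```

```text
t 8.85 n 59 p [ 0.4647 -0.0715  0.109 ] phi 2.8615 r 0.0997 tcp [ 0.4692 -0.0667  0.1953] yaw 2.9605
fit [-0.0265  0.946   2.8583] res [-0.0115 -0.01    0.0172 -0.0032]
tracking err now [0.001  0.0031]
[[0.0006, -0.0165, -0.0, 0.0, 0.0, 0.0], [-0.0002, -0.0257, -0.0, 0.0, 0.0, 0.0], [-0.0019, -0.0347, -0.0, 0.0, 0.0, 0.0], [-0.0044, -0.0435, -0.0, 0.0, 0.0, 0.0], [-0.0077, -0.052, -0.0, 0.0, 0.0, 0.0]]
[[-0.004, -0.0081, -0.0, 0.0, 0.0, 0.0], [-0.0088, -0.0158, -0.0, 0.0, 0.0, 0.0], [-0.0141, -0.0229, -0.0, 0.0, 0.0, 0.0], [-0.0201, -0.0295, -0.0, 0.0, 0.0, 0.0], [-0.0266, -0.0355, -0.0, 0.0, 0.0, 0.0]]
cmd end [ 0.4882 -0.156   0.196   2.9638]
```

Call:
{"op": "carry_out", "data": {
  "commands": [
    [0.0006,-0.0165,0,0,0,0],
    [-0.0002,-0.0257,0,0,0,0],
    [-0.0019,-0.0347,0,0,0,0],
    [-0.0044,-0.0435,0,0,0,0],
    [-0.0077,-0.052,0,0,0,0]
  ]
}}

```text
time: 9.4
tool_pos: [0.4682, -0.118, 0.1953]
ee_rot: [3.141, 0.0, 2.962]
wrist_force: [0.1, 0.5, 0.5]
width: 0.0005
finger_force: 0.0
```

Call:
{"op": "carry_out", "data": {
  "commands": [
    [-0.004,-0.0081,0,0,0,0],
    [-0.0088,-0.0158,0,0,0,0],
    [-0.0141,-0.0229,0,0,0,0],
    [-0.0201,-0.0295,0,0,0,0],
    [-0.0266,-0.0355,0,0,0,0]
  ]
}}

```text
time: 9.9
tool_pos: [0.4883, -0.1577, 0.1952]
ee_rot: [3.141, 0.0, 2.962]
wrist_force: [0.3, -0.6, -0.1]
width: 0.0003
finger_force: 0.0
```

```bash
python3 - <<'E'
from track import *
step((.4882,-.156),10)
E
```

```text
t 9.899999999999999 n 60 p [ 0.4803 -0.1599  0.109 ] phi -2.4916 r 0.1007 tcp [ 0.489  -0.1587  0.1951] yaw 2.9611
fit [-0.0322  0.8635  3.794 ] res [-0.0074  0.02   -0.0097  0.0024]
tracking err now [ 0.0005 -0.0022]
[[-0.0078, -0.006, -0.0, 0.0, 0.0, 0.0], [-0.0149, -0.0105, -0.0, 0.0, 0.0, 0.0], [-0.0223, -0.0143, -0.0, 0.0, 0.0, 0.0], [-0.03, -0.0175, -0.0, 0.0, 0.0, 0.0], [-0.0378, -0.02, -0.0, 0.0, 0.0, 0.0]]
[[-0.008, -0.0018, -0.0, 0.0, 0.0, 0.0], [-0.016, -0.003, -0.0, 0.0, 0.0, 0.0], [-0.024, -0.0035, -0.0, 0.0, 0.0, 0.0], [-0.032, -0.0033, -0.0, 0.0, 0.0, 0.0], [-0.0398, -0.0026, -0.0, 0.0, 0.0, 0.0]]
cmd end [ 0.5606 -0.192   0.196   2.9638]
```

Call:
{"op": "carry_out", "data": {
  "commands": [
    [-0.0078,-0.006,0,0,0,0],
    [-0.0149,-0.0105,0,0,0,0],
    [-0.0223,-0.0143,0,0,0,0],
    [-0.03,-0.0175,0,0,0,0],
    [-0.0378,-0.02,0,0,0,0]
  ]
}}

```text
time: 10.45
tool_pos: [0.5221, -0.1839, 0.1952]
ee_rot: [3.141, -0.0, 2.962]
wrist_force: [-0.1, 0.2, -0.6]
width: 0.0005
finger_force: 0.0
```

Call:
{"op": "carry_out", "data": {
  "commands": [
    [-0.008,-0.0018,0,0,0,0],
    [-0.016,-0.003,0,0,0,0],
    [-0.024,-0.0035,0,0,0,0],
    [-0.032,-0.0033,0,0,0,0],
    [-0.0398,-0.0026,0,0,0,0]
  ]
}}

```text
time: 10.95
tool_pos: [0.5609, -0.1932, 0.1952]
ee_rot: [3.141, -0.0, 2.962]
wrist_force: [-0.1, 0.0, -0.1]
width: 0.0004
finger_force: 0.0
```

```bash
python3 - <<'E'
from track import *
step((.5606,-.192),10)
E
```

```text
t 10.95 n 60 p [ 0.5517 -0.1998  0.109 ] phi -1.658 r 0.1012 tcp [ 0.5618 -0.1932  0.195 ] yaw 2.9622
fit [-0.0367  0.7691  4.6308] res [ 0.025  -0.0078 -0.0089  0.0055]
tracking err now [ 0.0015 -0.0013]
[[-0.0078, 0.0015, 0.0, 0.0, 0.0, 0.0], [-0.015, 0.0034, 0.0, 0.0, 0.0, 0.0], [-0.022, 0.0058, 0.0, 0.0, 0.0, 0.0], [-0.0287, 0.0087, 0.0, 0.0, 0.0, 0.0], [-0.0351, 0.012, 0.0, 0.0, 0.0, 0.0]]
[[-0.0061, 0.0037, 0.0, 0.0, 0.0, 0.0], [-0.0119, 0.0079, 0.0, 0.0, 0.0, 0.0], [-0.0173, 0.0124, 0.0, 0.0, 0.0, 0.0], [-0.0223, 0.0172, 0.0, 0.0, 0.0, 0.0], [-0.0269, 0.0223, 0.0, 0.0, 0.0, 0.0]]
cmd end [ 0.6277 -0.1692  0.196   2.9638]
```

Call:
{"op": "carry_out", "data": {
  "commands": [
    [-0.0078,0.0015,0,0,0,0],
    [-0.015,0.0034,0,0,0,0],
    [-0.022,0.0058,0,0,0,0],
    [-0.0287,0.0087,0,0,0,0],
    [-0.0351,0.012,0,0,0,0]
  ]
}}

```text
time: 11.5
tool_pos: [0.5975, -0.1874, 0.1952]
ee_rot: [3.141, 0.0, 2.962]
wrist_force: [-0.7, -0.2, -0.4]
width: 0.0007
finger_force: 0.0
```

Call:
{"op": "carry_out", "data": {
  "commands": [
    [-0.0061,0.0037,0,0,0,0],
    [-0.0119,0.0079,0,0,0,0],
    [-0.0173,0.0124,0,0,0,0],
    [-0.0223,0.0172,0,0,0,0],
    [-0.0269,0.0223,0,0,0,0]
  ]
}}

```text
time: 12.0
tool_pos: [0.6278, -0.1701, 0.1952]
ee_rot: [3.141, -0.0, 2.962]
wrist_force: [-0.1, 1.0, 0.4]
width: 0.0005
finger_force: 0.0
```

```bash
python3 - <<'E'
from track import *
step((.6277,-.1692),10)
E
```

```text
t 12.0 n 56 p [ 0.6239 -0.1754  0.109 ] phi -0.8785 r 0.0993 tcp [ 0.6284 -0.1694  0.1951] yaw 2.9628
fit [-0.0362  0.6955  5.4033] res [-0.0087 -0.0087  0.0078 -0.0014]
tracking err now [-0.0018 -0.0023]
[[-0.0065, 0.0086, 0.0, 0.0, 0.0, 0.0], [-0.0101, 0.0143, 0.0, 0.0, 0.0, 0.0], [-0.0132, 0.0202, 0.0, 0.0, 0.0, 0.0], [-0.0159, 0.0262, 0.0, 0.0, 0.0, 0.0], [-0.0182, 0.0323, 0.0, 0.0, 0.0, 0.0]]
[[-0.0018, 0.0062, 0.0, 0.0, 0.0, 0.0], [-0.0033, 0.0124, 0.0, 0.0, 0.0, 0.0], [-0.0043, 0.0186, 0.0, 0.0, 0.0, 0.0], [-0.0049, 0.0248, 0.0, 0.0, 0.0, 0.0], [-0.0051, 0.031, 0.0, 0.0, 0.0, 0.0]]
cmd end [ 0.6618 -0.111   0.196   2.9638]
```

Call:
{"op": "carry_out", "data": {
  "commands": [
    [-0.0065,0.0086,0,0,0,0],
    [-0.0101,0.0143,0,0,0,0],
    [-0.0132,0.0202,0,0,0,0],
    [-0.0159,0.0262,0,0,0,0],
    [-0.0182,0.0323,0,0,0,0]
  ]
}}

```text
time: 12.55
tool_pos: [0.6513, -0.1415, 0.1953]
ee_rot: [3.142, -0.0, 2.962]
wrist_force: [-0.6, -0.5, 0.0]
width: 0.0004
finger_force: 0.0
```

Call:
{"op": "carry_out", "data": {
  "commands": [
    [-0.0018,0.0062,0,0,0,0],
    [-0.0033,0.0124,0,0,0,0],
    [-0.0043,0.0186,0,0,0,0],
    [-0.0049,0.0248,0,0,0,0],
    [-0.0051,0.031,0,0,0,0]
  ]
}}

```text
time: 13.05
tool_pos: [0.6617, -0.1119, 0.1953]
ee_rot: [3.141, -0.0, 2.962]
wrist_force: [-0.6, -0.7, -0.5]
width: 0.0003
finger_force: 0.0
```

```bash
python3 - <<'E'
from track import *
step((.6618,-.111),10)
w=snapshot("wrist"); u,v=blob(w,(3,140,90),(18,255,255),(0,0,640,400)); print(len(u)); cv2.imwrite("pics/w3.png",w["img"][:,:,::-1])
E
```

```text
t 13.049999999999999 n 51 p [ 0.657  -0.1149  0.109 ] phi -0.163 r 0.0978 tcp [ 0.6618 -0.1108  0.1953] yaw 2.9629
fit [-0.035   0.6304  6.1134] res [-0.0108  0.0102  0.0083 -0.0068]
tracking err now [-0.0007 -0.0042]
[[0.0005, 0.0112, 0.0, 0.0, 0.0, 0.0], [0.0014, 0.0172, 0.0, 0.0, 0.0, 0.0], [0.0026, 0.0231, 0.0, 0.0, 0.0, 0.0], [0.0041, 0.0289, 0.0, 0.0, 0.0, 0.0], [0.006, 0.0345, 0.0, 0.0, 0.0, 0.0]]
[[0.0021, 0.0054, 0.0, 0.0, 0.0, 0.0], [0.0045, 0.0106, 0.0, 0.0, 0.0, 0.0], [0.0072, 0.0156, 0.0, 0.0, 0.0, 0.0], [0.0102, 0.0203, 0.0, 0.0, 0.0, 0.0], [0.0134, 0.0249, 0.0, 0.0, 0.0, 0.0]]
cmd end [ 0.6532 -0.0491  0.196   2.9638]
1085
```

Call:
{"op": "carry_out", "data": {
  "commands": [
    [0.0008,0.0142,0,0,0,0],
    [0.0018,0.0202,0,0,0,0],
    [0.0031,0.026,0,0,0,0],
    [0.0048,0.0317,0,0,0,0],
    [0.007,0.0372,0,0,0,0]
  ]
}}

```text
time: 13.65
tool_pos: [0.6612, -0.0741, 0.1953]
ee_rot: [3.142, 0.0, 2.962]
wrist_force: [-0.4, -0.1, 0.8]
width: 0.0005
finger_force: 0.0
```

Call:
{"op": "carry_out", "data": {
  "commands": [
    [0.0021,0.0054,0,0,0,0],
    [0.0045,0.0106,0,0,0,0],
    [0.0072,0.0156,0,0,0,0],
    [0.0102,0.0203,0,0,0,0],
    [0.0134,0.0249,0,0,0,0]
  ]
}}

```text
time: 14.15
tool_pos: [0.6524, -0.0473, 0.1953]
ee_rot: [3.142, 0.0, 2.962]
wrist_force: [-0.3, -0.6, -0.2]
width: 0.0003
finger_force: 0.0
```

View pics/w3.png

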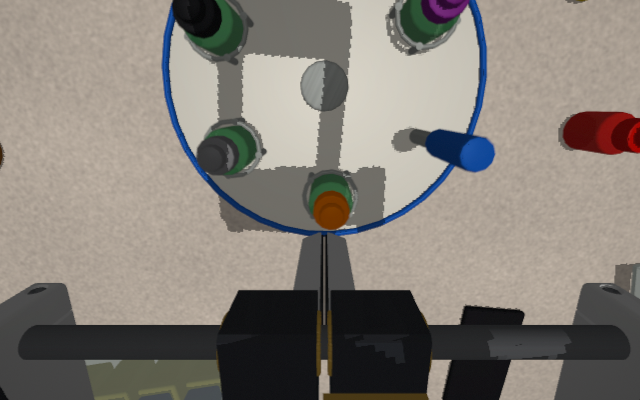

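```bash
python3 - <<'E'
from track import *
o=get_obs()["tool_pos"]; step(tuple(o[:2]+[0,.0005]),10)
E
```

```text
t 14.149999999999999 n 48 p [ 0.646  -0.0513  0.109 ] phi 0.5084 r 0.0979 tcp [ 0.6521 -0.0464  0.1954] yaw 2.9626
fit [-0.0339  0.5634  6.7842] res [ 0.0088  0.0114  0.0032 -0.0074]
tracking err now [ 0.0021 -0.0034]
[[0.0071, 0.0077, 0.0, 0.0, 0.0, 0.0], [0.011, 0.0116, 0.0, 0.0, 0.0, 0.0], [0.015, 0.0151, 0.0, 0.0, 0.0, 0.0], [0.0192, 0.0184, 0.0, 0.0, 0.0, 0.0], [0.0235, 0.0214, 0.0, 0.0, 0.0, 0.0]]
[[0.0043, 0.0027, 0.0, 0.0, 0.0, 0.0], [0.0088, 0.0052, 0.0, 0.0, 0.0, 0.0], [0.0133, 0.0074, 0.0, 0.0, 0.0, 0.0], [0.0179, 0.0094, 0.0, 0.0, 0.0, 0.0], [0.0225, 0.0111, 0.0, 0.0, 0.0, 0.0]]
cmd end [ 0.6129 -0.0067  0.196   2.9638]
```

The wrist view shows the orange top at (331,208), almost in line with the fingertips (324,240) as the disc turns.

Call:
{"op": "carry_out", "data": {
  "commands": [
    [0.0071,0.0077,0,0,0,0],
    [0.011,0.0116,0,0,0,0],
    [0.015,0.0151,0,0,0,0],
    [0.0192,0.0184,0,0,0,0],
    [0.0235,0.0214,0,0,0,0]
  ]
}}

```text
time: 14.7
tool_pos: [0.633, -0.0221, 0.1953]
ee_rot: [3.142, 0.0, 2.962]
wrist_force: [0.1, -0.5, -0.3]
width: 0.0003
finger_force: 0.0
```

Call:
{"op": "carry_out", "data": {
  "commands": [
    [0.0043,0.0027,0,0,0,0],
    [0.0088,0.0052,0,0,0,0],
    [0.0133,0.0074,0,0,0,0],
    [0.0179,0.0094,0,0,0,0],
    [0.0225,0.0111,0,0,0,0]
  ]
}}

```text
time: 15.2
tool_pos: [0.6128, -0.0073, 0.1953]
ee_rot: [3.142, -0.0, 2.962]
wrist_force: [-0.5, -0.1, -0.6]
width: 0.0005
finger_force: 0.0
```

```bash
python3 - <<'E'
from track import *
step((.6129,-.0067),10)
E
```

```text
t 15.2 n 50 p [ 0.6067 -0.0102  0.109 ] phi 1.0915 r 0.1001 tcp [ 0.6123 -0.0069  0.1954] yaw 2.9622
fit [-0.0327  0.5041  7.3635] res [ 0.0104  0.0082  0.0066 -0.0112]
tracking err now [ 0.0034 -0.0024]
[[0.0095, 0.0028, 0.0, 0.0, 0.0, 0.0], [0.0143, 0.0038, 0.0, 0.0, 0.0, 0.0], [0.019, 0.0046, 0.0, 0.0, 0.0, 0.0], [0.0237, 0.0051, 0.0, 0.0, 0.0, 0.0], [0.0283, 0.0054, 0.0, 0.0, 0.0, 0.0]]
[[0.0046, 0.0001, 0.0, 0.0, 0.0, 0.0], [0.0092, -0.0, -0.0, 0.0, 0.0, 0.0], [0.0136, -0.0004, -0.0, 0.0, 0.0, 0.0], [0.018, -0.0009, -0.0, 0.0, 0.0, 0.0], [0.0223, -0.0016, -0.0, 0.0, 0.0, 0.0]]
cmd end [0.5638 0.006  0.196  2.9638]
```

One more stretch for margin, then I'll rise clear.

Call:
{"op": "carry_out", "data": {
  "commands": [
    [0.0095,0.0028,0,0,0,0],
    [0.0143,0.0038,0,0,0,0],
    [0.019,0.0046,0,0,0,0],
    [0.0237,0.0051,0,0,0,0],
    [0.0283,0.0054,0,0,0,0]
  ]
}}

```text
time: 15.75
tool_pos: [0.5859, 0.003, 0.1953]
ee_rot: [3.142, 0.0, 2.962]
wrist_force: [-0.3, 0.1, -0.2]
width: 0.0003
finger_force: 0.0
```

Call:
{"op": "carry_out", "data": {
  "commands": [
    [0.0046,0.0001,0,0,0,0],
    [0.0092,0,0,0,0,0],
    [0.0136,-0.0004,0,0,0,0],
    [0.018,-0.0009,0,0,0,0],
    [0.0223,-0.0016,0,0,0,0]
  ]
}}

```text
time: 16.25
tool_pos: [0.5637, 0.0053, 0.1953]
ee_rot: [3.141, 0.0, 2.962]
wrist_force: [0.1, 0.2, -0.5]
width: 0.0005
finger_force: 0.0
```

```bash
python3 - <<'E'
from track import *
step((.5638,.006),10)
E
```

```text
t 16.25 n 67 p [0.5632 0.0081 0.109 ] phi 1.5456 r 0.1072 tcp [0.5632 0.0054 0.1954] yaw 2.9618
fit [-0.0334  0.4278  7.8388] res [ 0.0076  0.0015 -0.0219  0.0101]
tracking err now [-0.0007 -0.0006]
[[0.0044, -0.0009, -0.0, 0.0, 0.0, 0.0], [0.0084, -0.0019, -0.0, 0.0, 0.0, 0.0], [0.0122, -0.0031, -0.0, 0.0, 0.0, 0.0], [0.016, -0.0044, -0.0, 0.0, 0.0, 0.0], [0.0196, -0.0058, -0.0, 0.0, 0.0, 0.0]]
[[0.0035, -0.0015, -0.0, 0.0, 0.0, 0.0], [0.0069, -0.0032, -0.0, 0.0, 0.0, 0.0], [0.0102, -0.0049, -0.0, 0.0, 0.0, 0.0], [0.0133, -0.0067, -0.0, 0.0, 0.0, 0.0], [0.0163, -0.0086, -0.0, 0.0, 0.0, 0.0]]
cmd end [ 5.2590e-01 -1.8000e-03  1.9600e-01  2.9638e+00]
```

Call:
{"op": "carry_out", "data": {
  "commands": [
    [0,0,-0.01,0,0,0],
    [0,0,-0.04,0,0,0],
    [0,0,-0.08,0,0,0],
    [0,0,-0.11,0,0,0],
    [0,0,-0.12,0,0,0]
  ]
}}

```text
time: 16.8
tool_pos: [0.5653, 0.0052, 0.3205]
ee_rot: [3.141, 0.008, 2.962]
wrist_force: [0.9, -0.6, -0.3]
width: 0.0004
finger_force: 0.0
```

Call:
{"op": "carry_out", "data": {
  "commands": [
    [0,0,0,0,0,0],
    [0,0,0,0,0,0],
    [0,0,0,0,0,0],
    [0,0,0,0,0,0],
    [0,0,0,0,0,0]
  ]
}}

```text
time: 17.3
tool_pos: [0.5637, 0.0054, 0.3139]
ee_rot: [-3.141, -0.002, 2.962]
wrist_force: [0.2, 0.0, -0.1]
width: 0.0006
finger_force: 0.0
```

Call:
{"op": "carry_out", "data": {
  "commands": [
    [0,0,0,0,0,0],
    [0,0,0,0,0,0],
    [0,0,0,0,0,0],
    [0,0,0,0,0,0],
    [0,0,0,0,0,0]
  ]
}}

```text
time: 17.8
tool_pos: [0.564, 0.0053, 0.3154]
ee_rot: [3.141, 0.0, 2.962]
wrist_force: [1.2, 0.7, 0.3]
width: 0.0006
finger_force: 0.0
```

Call:
{"op": "carry_out", "data": {
  "commands": [
    [0,0,0,0,0,0],
    [0,0,0,0,0,0],
    [0,0,0,0,0,0],
    [0,0,0,0,0,0],
    [0,0,0,0,0,0]
  ]
}}

```text
time: 18.3
tool_pos: [0.564, 0.0053, 0.3153]
ee_rot: [3.141, -0.0, 2.962]
wrist_force: [0.1, 0.5, -1.0]
width: 0.0
finger_force: 0.0
```

Call:
{"op": "carry_out", "data": {
  "commands": [
    [0,0,0,0,0,0],
    [0,0,0,0,0,0],
    [0,0,0,0,0,0],
    [0,0,0,0,0,0],
    [0,0,0,0,0,0]
  ]
}}

```text
time: 18.8
tool_pos: [0.564, 0.0053, 0.3153]
ee_rot: [3.141, 0.0, 2.962]
wrist_force: [0.1, 0.3, 0.8]
width: 0.0004
finger_force: 0.0
```

Call:
{"op": "carry_out", "data": {
  "commands": [
    [0,0,0,0,0,0],
    [0,0,0,0,0,0],
    [0,0,0,0,0,0],
    [0,0,0,0,0,0],
    [0,0,0,0,0,0]
  ]
}}

```text
time: 19.3
tool_pos: [0.564, 0.0053, 0.3153]
ee_rot: [3.141, 0.0, 2.962]
wrist_force: [0.1, -0.2, 0.2]
width: 0.0006
finger_force: 0.0
```

Call:
{"op": "carry_out", "data": {
  "commands": [
    [0,0,0,0,0,0],
    [0,0,0,0,0,0],
    [0,0,0,0,0,0],
    [0,0,0,0,0,0],
    [0,0,0,0,0,0]
  ]
}}

```text
time: 19.8
tool_pos: [0.564, 0.0053, 0.3153]
ee_rot: [3.141, 0.0, 2.962]
wrist_force: [-0.5, -0.5, 0.6]
width: 0.0003
finger_force: 0.0
```

Call:
{"op": "carry_out", "data": {
  "commands": [
    [0,0,0,0,0,0],
    [0,0,0,0,0,0],
    [0,0,0,0,0,0],
    [0,0,0,0,0,0],
    [0,0,0,0,0,0]
  ]
}}

```text
time: 20.3
tool_pos: [0.564, 0.0053, 0.3153]
ee_rot: [3.141, -0.0, 2.962]
wrist_force: [-0.3, -0.2, 0.0]
width: 0.0006
finger_force: 0.0
```

Call:
{"op": "carry_out", "data": {
  "commands": [
    [0,0,0,0,0,0],
    [0,0,0,0,0,0],
    [0,0,0,0,0,0],
    [0,0,0,0,0,0],
    [0,0,0,0,0,0]
  ]
}}

```text
time: 20.8
tool_pos: [0.564, 0.0053, 0.3153]
ee_rot: [3.141, 0.0, 2.962]
wrist_force: [-0.5, 0.2, 0.6]
width: 0.0009
finger_force: 0.0
```

Call:
{"op": "carry_out", "data": {
  "commands": [
    [0,0,0,0,0,0],
    [0,0,0,0,0,0],
    [0,0,0,0,0,0],
    [0,0,0,0,0,0],
    [0,0,0,0,0,0]
  ]
}}

```text
time: 21.3
tool_pos: [0.564, 0.0053, 0.3153]
ee_rot: [3.141, 0.0, 2.962]
wrist_force: [0.3, 0.3, 0.6]
width: 0.0004
finger_force: 0.0
```

Call:
{"op": "carry_out", "data": {
  "commands": [
    [0,0,0,0,0,0],
    [0,0,0,0,0,0],
    [0,0,0,0,0,0],
    [0,0,0,0,0,0],
    [0,0,0,0,0,0]
  ]
}}

```text
time: 21.8
tool_pos: [0.564, 0.0053, 0.3153]
ee_rot: [3.141, -0.0, 2.962]
wrist_force: [-0.0, -0.2, -0.4]
width: 0.0009
finger_force: 0.0
```

Call:
{"op": "carry_out", "data": {
  "commands": [
    [0,0,0,0,0,0],
    [0,0,0,0,0,0],
    [0,0,0,0,0,0],
    [0,0,0,0,0,0],
    [0,0,0,0,0,0]
  ]
}}

```text
time: 22.3
tool_pos: [0.564, 0.0053, 0.3153]
ee_rot: [3.142, 0.0, 2.962]
wrist_force: [-0.4, -0.0, -0.5]
width: 0.0004
finger_force: 0.0
```

Call:
{"op": "carry_out", "data": {
  "commands": [
    [0,0,0,0,0,0],
    [0,0,0,0,0,0],
    [0,0,0,0,0,0],
    [0,0,0,0,0,0],
    [0,0,0,0,0,0]
  ]
}}

```text
time: 22.8
tool_pos: [0.564, 0.0053, 0.3153]
ee_rot: [3.142, 0.0, 2.962]
wrist_force: [-0.9, -0.4, 0.2]
width: 0.0003
finger_force: 0.0
```

Call:
{"op": "carry_out", "data": {
  "commands": [
    [0,0,0,0,0,0],
    [0,0,0,0,0,0],
    [0,0,0,0,0,0],
    [0,0,0,0,0,0],
    [0,0,0,0,0,0]
  ]
}}

```text
time: 23.3
tool_pos: [0.564, 0.0053, 0.3153]
ee_rot: [3.142, 0.0, 2.962]
wrist_force: [0.7, 0.2, 0.4]
width: 0.0004
finger_force: 0.0
```

Call:
{"op": "carry_out", "data": {
  "commands": [
    [0,0,0,0,0,0],
    [0,0,0,0,0,0],
    [0,0,0,0,0,0],
    [0,0,0,0,0,0],
    [0,0,0,0,0,0]
  ]
}}

```text
time: 23.8
tool_pos: [0.564, 0.0053, 0.3153]
ee_rot: [3.141, 0.0, 2.962]
wrist_force: [0.1, 0.5, 0.2]
width: 0.0002
finger_force: 0.0
```

Call:
{"op": "carry_out", "data": {
  "commands": [
    [0,0,0,0,0,0],
    [0,0,0,0,0,0],
    [0,0,0,0,0,0],
    [0,0,0,0,0,0],
    [0,0,0,0,0,0]
  ]
}}

```text
time: 24.3
tool_pos: [0.564, 0.0053, 0.3153]
ee_rot: [3.142, 0.0, 2.962]
wrist_force: [-0.1, 0.6, 0.3]
width: 0.0004
finger_force: 0.0
```

Call:
{"op": "carry_out", "data": {
  "commands": [
    [0,0,0,0,0,0],
    [0,0,0,0,0,0],
    [0,0,0,0,0,0],
    [0,0,0,0,0,0],
    [0,0,0,0,0,0]
  ]
}}

```text
time: 24.8
tool_pos: [0.564, 0.0053, 0.3153]
ee_rot: [3.141, 0.0, 2.962]
wrist_force: [-0.4, -0.5, 0.6]
width: 0.0007
finger_force: 0.0
```

Call:
{"op": "carry_out", "data": {
  "commands": [
    [0,0,0,0,0,0],
    [0,0,0,0,0,0],
    [0,0,0,0,0,0],
    [0,0,0,0,0,0],
    [0,0,0,0,0,0]
  ]
}}

```text
time: 25.3
tool_pos: [0.564, 0.0053, 0.3153]
ee_rot: [3.142, 0.0, 2.962]
wrist_force: [0.7, 0.3, 0.5]
width: 0.0004
finger_force: 0.0
```

```bash
python3 - <<'E'
from est import *
est()
E
```

```text
t 25.3 n 76 p [ 0.4643 -0.1234  0.109 ] phi -2.8928 r 0.0992 tcp [0.564  0.0053 0.3153] yaw 2.9618
```

Call:
{"op": "carry_out", "data": {
  "commands": [
    [0,0,0,0,0,0],
    [0,0,0,0,0,0],
    [0,0,0,0,0,0],
    [0,0,0,0,0,0],
    [0,0,0,0,0,0]
  ]
}}

```text
time: 25.85
tool_pos: [0.564, 0.0053, 0.3153]
ee_rot: [3.142, 0.0, 2.962]
wrist_force: [-0.5, 1.0, -0.2]
width: 0.0003
finger_force: 0.0
```

Call:
{"op": "carry_out", "data": {
  "commands": [
    [0,0,0,0,0,0],
    [0,0,0,0,0,0],
    [0,0,0,0,0,0],
    [0,0,0,0,0,0],
    [0,0,0,0,0,0]
  ]
}}

```text
time: 26.35
tool_pos: [0.564, 0.0053, 0.3153]
ee_rot: [3.142, 0.0, 2.962]
wrist_force: [-0.1, 0.5, -0.9]
width: 0.0006
finger_force: 0.0
```

```bash
python3 - <<'E'
from est import *
_,_,S=est(); cv2.imwrite("pics/s4.png",cv2.resize(S["img"][170:280,290:420,::-1],None,fx=5,fy=5))
E
```

```text
t 26.349999999999998 n 77 p [ 0.4641 -0.1237  0.109 ] phi -2.891 r 0.0995 tcp [0.564  0.0053 0.3152] yaw 2.9618
```

View pics/s4.png

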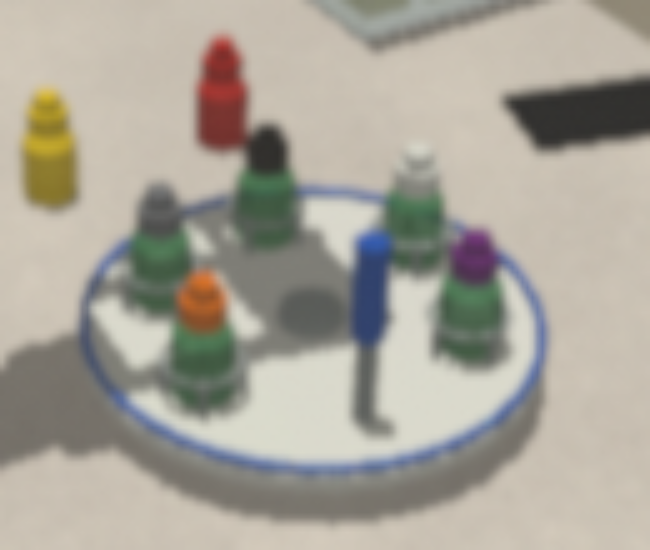

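The picture shows all five bottles upright in their pockets: orange (205,340), grey (160,250), black (265,190), white (415,210) and purple (472,300). The angle changed by only 0.002 rad in 1 s. I'll wait one more second, check again and hand in.

Call:
{"op": "carry_out", "data": {
  "commands": [
    [0,0,0,0,0,0],
    [0,0,0,0,0,0],
    [0,0,0,0,0,0],
    [0,0,0,0,0,0],
    [0,0,0,0,0,0]
  ]
}}

```text
time: 26.9
tool_pos: [0.564, 0.0053, 0.3153]
ee_rot: [3.141, -0.0, 2.962]
wrist_force: [-0.0, -0.3, -0.4]
width: 0.0006
finger_force: 0.0
```

Call:
{"op": "carry_out", "data": {
  "commands": [
    [0,0,0,0,0,0],
    [0,0,0,0,0,0],
    [0,0,0,0,0,0],
    [0,0,0,0,0,0],
    [0,0,0,0,0,0]
  ]
}}

```text
time: 27.4
tool_pos: [0.564, 0.0053, 0.3153]
ee_rot: [3.141, 0.0, 2.962]
wrist_force: [0.2, -0.1, 0.9]
width: 0.0004
finger_force: 0.0
```

```bash
python3 - <<'E'
from est import *
t,a,_=est()
if abs(a+2.891)<.006: print(close_job())
E
```

```text
t 27.4 n 78 p [ 0.4654 -0.1217  0.109 ] phi -2.9076 r 0.0978 tcp [0.564  0.0053 0.3153] yaw 2.9618
```

```bash
python3 - <<'E'
from est import *
a=[est()[1] for _ in range(8)]; print(np.mean(a),np.std(a))
E
```

```text
t 27.45 n 77 p [ 0.4641 -0.1237  0.109 ] phi -2.891 r 0.0995 tcp [0.564  0.0053 0.3153] yaw 2.9618
t 27.5 n 77 p [ 0.4641 -0.1237  0.109 ] phi -2.891 r 0.0995 tcp [0.564  0.0053 0.3153] yaw 2.9618
t 27.55 n 76 p [ 0.4643 -0.1234  0.109 ] phi -2.8928 r 0.0992 tcp [0.564  0.0053 0.3153] yaw 2.9618
t 27.599999999999998 n 77 p [ 0.4641 -0.1237  0.109 ] phi -2.891 r 0.0995 tcp [0.564  0.0053 0.3153] yaw 2.9618
t 27.65 n 76 p [ 0.4643 -0.1234  0.109 ] phi -2.8928 r 0.0992 tcp [0.564  0.0053 0.3153] yaw 2.9618
t 27.7 n 78 p [ 0.4669 -0.1192  0.109 ] phi -2.9287 r 0.0958 tcp [0.564  0.0053 0.3153] yaw 2.9618
t 27.75 n 79 p [ 0.4667 -0.12    0.109 ] phi -2.9219 r 0.0962 tcp [0.564  0.0053 0.3153] yaw 2.9618
t 27.8 n 77 p [ 0.4641 -0.1237  0.109 ] phi -2.891 r 0.0995 tcp [0.564  0.0053 0.3153] yaw 2.9618
-2.9000164788596385 0.014689125294305895
```

Call:
{"op": "carry_out", "data": {
  "commands": [
    [0,0,0,0,0,0],
    [0,0,0,0,0,0],
    [0,0,0,0,0,0],
    [0,0,0,0,0,0],
    [0,0,0,0,0,0]
  ]
}}

```text
time: 28.35
tool_pos: [0.564, 0.0053, 0.3153]
ee_rot: [3.142, 0.0, 2.962]
wrist_force: [0.2, -0.6, 1.0]
width: 0.0004
finger_force: 0.0
```

Call:
{"op": "carry_out", "data": {
  "commands": [
    [0,0,0,0,0,0],
    [0,0,0,0,0,0],
    [0,0,0,0,0,0],
    [0,0,0,0,0,0],
    [0,0,0,0,0,0]
  ]
}}

```text
time: 28.85
tool_pos: [0.5641, 0.0053, 0.3153]
ee_rot: [3.142, 0.0, 2.962]
wrist_force: [-0.5, 0.6, -0.1]
width: 0.0005
finger_force: 0.0
```

```bash
python3 - <<'E'
from est import *
a=[est()[1] for _ in range(8)]; print(np.mean(a),np.std(a))
E
```

```text
t 28.849999999999998 n 77 p [ 0.4641 -0.1237  0.109 ] phi -2.891 r 0.0995 tcp [0.564  0.0053 0.3153] yaw 2.9618
t 28.9 n 77 p [ 0.4641 -0.1237  0.109 ] phi -2.891 r 0.0995 tcp [0.564  0.0053 0.3153] yaw 2.9618
t 28.95 n 77 p [ 0.4641 -0.1237  0.109 ] phi -2.891 r 0.0995 tcp [0.564  0.0053 0.3153] yaw 2.9618
t 29.0 n 77 p [ 0.4641 -0.1237  0.109 ] phi -2.891 r 0.0995 tcp [0.564  0.0053 0.3153] yaw 2.9618
t 29.05 n 78 p [ 0.4656 -0.1218  0.109 ] phi -2.9063 r 0.0976 tcp [0.564  0.0053 0.3153] yaw 2.9618
t 29.099999999999998 n 77 p [ 0.4655 -0.1217  0.109 ] phi -2.9067 r 0.0977 tcp [0.564  0.0053 0.3153] yaw 2.9618
t 29.15 n 77 p [ 0.4641 -0.1237  0.109 ] phi -2.891 r 0.0995 tcp [0.564  0.0053 0.3153] yaw 2.9618
t 29.2 n 78 p [ 0.4656 -0.1217  0.109 ] phi -2.9072 r 0.0976 tcp [0.564  0.0053 0.3153] yaw 2.9618
-2.896907150715764 0.007595842009811354
```

The carousel has stopped. The odd readings are stray-pixel noise.

```bash
python3 -c "
from bench import *
print(close_job())"
```

```text
the job is handed in; nothing more can be done
None
```

The job is handed in, though it returned no verdict: by my camera measurements the carousel was pushed to about 1.1 rad/s and let go, the TCP stayed over the orange top for about 8 s of untouched coasting, and the carousel then stopped by itself with all five bottles upright and the hand clear.

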